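# Lock the painting turntable and load its numbered pockets with clay skulls

### The arm

A 7-joint arm with a two-finger parallel gripper is mounted at the origin on the work surface. World frame = base frame: x ahead of the robot, y to its left, z up, the work surface at z = 0. Lengths are in m, angles in rad, forces in N, time in s.
With the tool pointing down it reaches from about 0.4 to 0.9 m from the base axis. Payload 5.5 kg.
Tool frame: the origin (TCP) lies where the fingers leave the gripper's body, on its centre line; the fingertips stand 66 mm ahead of it and the grasp point (between the pads) lies 47 mm ahead of it (bot.grip_depth is the distance from the TCP to the grasp point, in m); z points along the fingers, y is the line along which they close (so a half turn about z gives the same grasp; the last joint's range is limited). The gripper opens to 92 mm and grips with 3 to 60 N. Pads are 19 mm wide; open, the fingers measure 130 mm over their backs; the gripper's body (75 mm by 190 mm) begins 47 mm behind the grasp point.
Start: joints at [0.263, 0.501, -0.427, 1.55, 0.221, 1.138, -0.21], TCP at [0.65, 0, 0.292] pointing down, gripper open.
Joint ranges: [-2.88, 2.88], [-0.31, 2.03], [-1.54, 1.56], [0.2, 2.42], [-1.41, 4.55], [0.19, 2.02], [-2.57, 2.57]. Speed limits (rad/s): [2.57, 2.57, 3.14, 3.14, 3.14, 3.14, 3.14].

### API

Orientations are given as a rotation vector (axis times angle).
In Python, from workcell import telemetry, cams, bot gives the robot as it stands.
- The arm moves only by the tool carry_out, never from a script. Its argument "commands" is a list of rows, each a list of 5 numbers: the closure, from -1 (fully open) to 1 (shut), then the shift along the world's x, y, z each as a share of 100 cm, from -1 to 1, then the turn about the world's z as a share of pi rad, from -1 to 1. A call has 1 to 5 rows; each row is the pose to reach, as a shift and turn from the pose commanded when the call began, turning the shorter way round; what a row does not reach only later rows make up. A row lasts 1/8 s, in which the tool goes at most 62.5 mm and 10.7 degrees, less where a joint would pass 70% of its speed; a pose out of reach is approached as far as the arm can. A call with a number of a shift or a turn outside -1 to 1 is refused whole. A call with a gripper value outside its range is refused whole. The fingers move at their own pace and stop on an object; "newtons" is the grip in N (left out, the last holds). Time passes only in rows, so rows that repeat a pose let the fingers close. It gives the time, the measured TCP pose, the force, the opening and the grip force at its end, in the units of the state.
- telemetry.state(): the state, without advancing time (a new reading comes with each control period).
- cams.snapshot(name): name is "scene" or "side" or "wrist"; returns the picture (400x640x3 uint8, red, green, blue); there is no depth.
- cams.camera_params(name): a dict with "fx", "fy", "cx", "cy" (pixels), "R" (3x3) and "t" (3): a world point X has camera coordinates R X + t. Camera axes: x right, y down, z forward; pixel columns grow to the right and rows downward; lengths in m; the calibration is good to about 2 mm. A picture is of the moment at which its call begins: read the wrist's pose just before it. camera_params takes no time and is no camera call; for the wrist camera it gives the pose at the moment of the call.
- bot.close_job(): hands the job in; it is judged then, once.
The state is a dict: "t": time; "joint_pos": joint angles; "joint_vel": joint speeds; "joint_efforts": joint torques, N m; "tool_pos": TCP position; "eef_rot": TCP orientation; "ft_force": force on the tool from outside, world axes, zero at the start; "moment": the same for the moment, N m; "width": opening from 0.0 (shut) to 1.0 (fully open); "finger_force": force on a finger pad.
Only numpy, scipy, OpenCV 4.12 (cv2) and the standard library are available. Lean on these libraries where they do the work, as an engineer would, in place of code of your own. Each camera call takes 0.05 s, during which the arm holds its last target. There are 200 camera calls.

### The job

Lift the blue cat off the turntable's stand and sit it upright near the middle of the cork mat; then turn the turntable by its handle until its tab stops over the stand's lug, and lock it by putting the steel pin fully home through both holes. Then load the clay skulls that are there, one after the other in number order from the smallest, each standing upright and fully down in its own numbered pocket (skull 1 in pocket 1 and so on; the pocket of a missing skull stays empty). Leave the other things on the table where they are.

Things in the scene. Friction and masses are not known exactly. Their poses are not given: they have to be found in the camera images.
- stand: Fixed oak stand of the painting turntable: round base 232 mm across, 30 mm high, with a straight lug 80 mm wide reaching out to 200 mm from the turntable's axis. Origin: on the turntable's axis, at table height. The lug points along the direction (-1,-1) of the stand's x,y axes. The turntable turns about the stand's vertical axis.
- turntable (a joint): Turntable angle, rad: 0 = tab over the lug (hard stop, holes in line), growing counter-clockwise from above to 1.4; starts 0.7 to 1.25, stays where left, 1 to 2 N at the handle. Wooden disc 236 mm across, 18 mm thick, top 52 mm above the table, five collars (pockets) on it; rim tab 40 mm wide reaching 164 mm from the axis, with a 13 mm through hole 138 mm from the axis; an upright handle peg by the tab.
- handle_top (a point): Centre of the top end of the turntable's upright handle peg: round, 14 mm thick, 45 mm tall above the disc, 96 mm from the turntable's axis; its top is 97 mm above the table. It moves with the turntable.
- stand_hole (a point): Centre of the mouth of the round 13 mm hole (26 mm deep) in the top of the stand's lug, 138 mm from the axis, 30 mm above the table. The cat sits over it at the start.
- pocket1 (a point): Pocket number 1, marked with 1 brass nail at the rim beside it: a dark collar on the turntable, 35 mm inside, wall 5 mm, 12 mm high. The point is the centre of its floor, 52 mm above the table and 75 mm from the axis. Pockets run 1 to 5 counter-clockwise from the tab, 72 degrees apart; the first is 36 degrees from the tab.
- pocket2 (a point): Pocket number 2, marked with 2 brass nails at the rim beside it: a dark collar on the turntable, 41 mm inside, wall 5 mm, 12 mm high. The point is the centre of its floor, 52 mm above the table and 75 mm from the axis. Pockets run 1 to 5 counter-clockwise from the tab, 72 degrees apart; the first is 36 degrees from the tab.
- pocket3 (a point): Pocket number 3, marked with 3 brass nails at the rim beside it: a dark collar on the turntable, 47 mm inside, wall 5 mm, 12 mm high. The point is the centre of its floor, 52 mm above the table and 75 mm from the axis. Pockets run 1 to 5 counter-clockwise from the tab, 72 degrees apart; the first is 36 degrees from the tab.
- pocket4 (a point): Pocket number 4, marked with 4 brass nails at the rim beside it: a dark collar on the turntable, 53 mm inside, wall 5 mm, 12 mm high. The point is the centre of its floor, 52 mm above the table and 75 mm from the axis. Pockets run 1 to 5 counter-clockwise from the tab, 72 degrees apart; the first is 36 degrees from the tab.
- pocket5 (a point): Pocket number 5, marked with 5 brass nails at the rim beside it: a dark collar on the turntable, 59 mm inside, wall 5 mm, 12 mm high. The point is the centre of its floor, 52 mm above the table and 75 mm from the axis. Pockets run 1 to 5 counter-clockwise from the tab, 72 degrees apart; the first is 36 degrees from the tab.
- pin: Loose steel lock pin standing upright in the pin block: round shank 9 mm thick and 40 mm long with a narrower tip, topped by a round knob 20 mm thick and 22 mm tall. Origin: the centre of the tip's end, 62 mm below the knob's top, z up along the pin. Fully home, the underside of its knob lies on the tab. 70 g.
- pin_block: Fixed wooden block 50 x 50 x 45 mm with an upright 13 mm hole, 41 mm deep, in its top, in which the pin waits with its knob on the block's top. Origin: centre of its underside.
- skull1: Clay skull number 1 (the smallest), upper half painted white, 1 dark dot on its crown: a stout upright figure of round plan, 30 mm across, 36 mm tall, sides straight up to 70 percent of its height. Origin: centre of its flat underside. May be absent.
- skull2: Clay skull number 2 (by size), upper half painted white, 2 dark dots on its crown: a stout upright figure of round plan, 36 mm across, 41 mm tall, sides straight up to 70 percent of its height. Origin: centre of its flat underside. May be absent.
- skull3: Clay skull number 3 (by size), upper half painted white, 3 dark dots on its crown: a stout upright figure of round plan, 42 mm across, 46 mm tall, sides straight up to 70 percent of its height. Origin: centre of its flat underside. May be absent.
- skull4: Clay skull number 4 (by size), upper half painted white, 4 dark dots on its crown: a stout upright figure of round plan, 48 mm across, 51 mm tall, sides straight up to 70 percent of its height. Origin: centre of its flat underside. May be absent.
- skull5: Clay skull number 5 (the largest), upper half painted white, 5 dark dots on its crown: a stout upright figure of round plan, 54 mm across, 56 mm tall, sides straight up to 70 percent of its height. Origin: centre of its flat underside. May be absent.
- cat: Blue clay cat, sitting: body a rounded block 48 mm (x) by 36 mm (y), 55 mm tall, under a round head 35 mm thick; ears reach 91 mm. Origin: centre of its underside; it faces its own -x. 160 g. Starts on the stand's lug, over the hole.
- mat: Fixed square cork mat, 110 mm, 4 mm thick, flat on the table to the robot's left. Origin: centre of its underside.
- top1: Bystander: unglazed clay spinning top standing on its flat head, 44 mm across, 46 mm high. Origin: centre of its underside.
- top2: Bystander: unglazed clay spinning top standing on its flat head, 44 mm across, 46 mm high. Origin: centre of its underside.
- paint_tin: Bystander: tin with pressed lid, 72 mm across, 62 mm high. Origin: centre of its underside.
- jar: Bystander: small closed paint jar, 52 mm across, 65 mm high. Origin: centre of its underside.
- brush: Bystander: paint brush lying on the table, 170 mm long along its x. Origin: on its underside near the middle.
- bowl: Bystander: low clay bowl, 80 mm across, 35 mm high. Origin: centre of its underside.
There are look-alikes about, which are no part of the job. What is shaped like the skull3 but pink or turquoise is not meant.

How it is judged:
On the way, in this order (a step that is already met when the one before it is completed fails the run):
1. the cat sits upright on the cork mat, released (horizontal distance between cat and mat below 0.035 m and height (world z) of cat below 0.009 m and angle between cat's own z axis and vertical below 0.15 rad and contact force between the fingers and cat below 0.1 N), for 0.2 s.
2. the turntable is turned home, its tab over the lug (value of joint turntable below 0.04 rad), for 0.2 s.
3. the pin is fully home through tab and lug, released (value of joint turntable below 0.04 rad and horizontal distance between pin and stand_hole below 0.006 m and height (world z) of pin below 0.017 m and angle between pin's own z axis and vertical below 0.15 rad and contact force between the fingers and pin below 0.1 N), for 0.2 s.
4. skull 1 stands in pocket 1, released (horizontal distance between skull1 and pocket1 below 0.006 m and height (world z) of skull1 below 0.057 m and angle between skull1's own z axis and vertical below 0.12 rad and contact force between the fingers and skull1 below 0.1 N), for 0.2 s.
5. skull 2 stands in pocket 2, released (horizontal distance between skull2 and pocket2 below 0.006 m and height (world z) of skull2 below 0.057 m and angle between skull2's own z axis and vertical below 0.12 rad and contact force between the fingers and skull2 below 0.1 N), for 0.2 s.
6. skull 3 stands in pocket 3, released (horizontal distance between skull3 and pocket3 below 0.006 m and height (world z) of skull3 below 0.057 m and angle between skull3's own z axis and vertical below 0.12 rad and contact force between the fingers and skull3 below 0.1 N), for 0.2 s.
7. skull 4 stands in pocket 4, released (horizontal distance between skull4 and pocket4 below 0.006 m and height (world z) of skull4 below 0.057 m and angle between skull4's own z axis and vertical below 0.12 rad and contact force between the fingers and skull4 below 0.1 N), for 0.2 s.
8. skull 5 stands in pocket 5, released (horizontal distance between skull5 and pocket5 below 0.006 m and height (world z) of skull5 below 0.057 m and angle between skull5's own z axis and vertical below 0.12 rad and contact force between the fingers and skull5 below 0.1 N), for 0.2 s.
At the end, for the whole second after the job is handed in: Cat upright on the mat (within 35 mm of its centre); turntable home (under 0.04 rad); pin upright through both holes (within 6 mm, tip under 17 mm above the table); every present skull upright in its own pocket (within 6 mm, underside within 5 mm of the floor); all at rest (horizontal distance between cat and mat below 0.035 m and height (world z) of cat below 0.009 m and angle between each of cat, pin's own z axis and vertical below 0.15 rad and value of joint turntable below 0.04 rad and horizontal distance between pin and stand_hole below 0.006 m and height (world z) of pin below 0.017 m and horizontal distance between skull1 and pocket1 below 0.006 m and height (world z) of each of skull1, skull2, skull3, skull4, skull5 below 0.057 m and angle between each of skull1, skull2, skull3, skull4, skull5's own z axis and vertical below 0.12 rad and horizontal distance between skull2 and pocket2 below 0.006 m and horizontal distance between skull3 and pocket3 below 0.006 m and horizontal distance between skull4 and pocket4 below 0.006 m and horizontal distance between skull5 and pocket5 below 0.006 m and linear speed of each of skull1, skull2, skull3, skull4, skull5, cat, pin below 0.02 m/s); the robot touches nothing.
It fails at once if a bystander (spinning tops, tin, jar, brush, bowl) moved by more than 40 mm (distance of any of top1, top2, paint_tin, jar, brush, bowl from where it was at the start of the episode above 0.04 m).
It fails at once if the cat is tipped over (angle between cat's own z axis and vertical above 0.9 rad).
Of skull1, skull2, skull3, skull4, skull5 only 3 to 5 are there at a start; the rules pass over those that are not, and their reading is None.
At some moment in a run one of skull1, skull2, skull3, skull4, skull5 may be knocked a few centimetres aside while the robot is not near it.
It also fails if it takes over 208 s, if anything falls off the work surface, if the arm or the gripper's body presses on something with over 40 N, if the wrist force passes 120 N, or if a joint passes its speed limit or range.

## Working session

There is one attempt and no reset: what is moved stays moved. The work goes in short steps, Python scripts to look and compute and a tool call to move; the robot and the scene stay as the last step left them, time stands still between calls to the robot, and variables do not carry over. Pictures are saved under pics/ and viewed, at most 14 in all, crops included, and the job is handed in when it is done.

Besides the shell and the picture viewer there is one more tool, called after "Emit:" in YAML: its name, and indented under it one key for each argument. carry_out: Moves the arm, as the interface text tells. Shift numbers are shares of 100 cm and turn numbers shares of pi rad, none past 1 either way. Its arguments: {"type":"object","properties":{"commands":{"type":"array"},"newtons":{"type":"number"}},"required":["commands"]}

```bash
mkdir -p pics
cat > h.py <<'E'
import numpy as np, cv2
from workcell import telemetry, cams, bot
def snap(n,f):
    p=cams.camera_params(n); im=cams.snapshot(n); cv2.imwrite('pics/'+f,im[:,:,::-1]); np.save('pics/'+f+'.npy',p,allow_pickle=True); return im,p
def load(f): return cv2.imread('pics/'+f), np.load('pics/'+f+'.npy',allow_pickle=True).item()
def ray(p,u,v,z):
    R=np.array(p['R']);t=np.array(p['t']);d=R.T@np.array([(u-p['cx'])/p['fx'],(v-p['cy'])/p['fy'],1]);c=-R.T@t
    return c+d*(z-c[2])/d[2]
def proj(p,X):
    c=np.array(p['R'])@np.array(X)+np.array(p['t']);return np.array([p['fx']*c[0]/c[2]+p['cx'],p['fy']*c[1]/c[2]+p['cy']])
E
python3 - <<'E'
from h import *
for n in ('scene','side','wrist'):
    im,p=snap(n,n+'0.png'); print(n,-np.array(p['R']).T@p['t'],p['fx'])
a=[cv2.resize(cv2.imread(f'pics/{n}0.png'),(800,500)) for n in ('scene','side')]
cv2.imwrite('pics/s.png',a[0]);cv2.imwrite('pics/d.png',a[1])
s=telemetry.state();print(s['t'],s['tool_pos'],s['eef_rot'],s['width'])
E
```

```text
scene [0.99623279 0.70336937 1.4334904 ] 507.3165934835746
side [ 0.14378447 -0.83677879  0.61285564] 423.6723625192344
wrist [0.64929112 0.07056505 0.38320339] 317.08068662929327
0.15 [ 6.49550673e-01 -1.54888389e-05  2.91408502e-01] [-2.22056670e+00 -2.22074523e+00  1.60295276e-03] 0.9954570677233923
```

View pics/s.png

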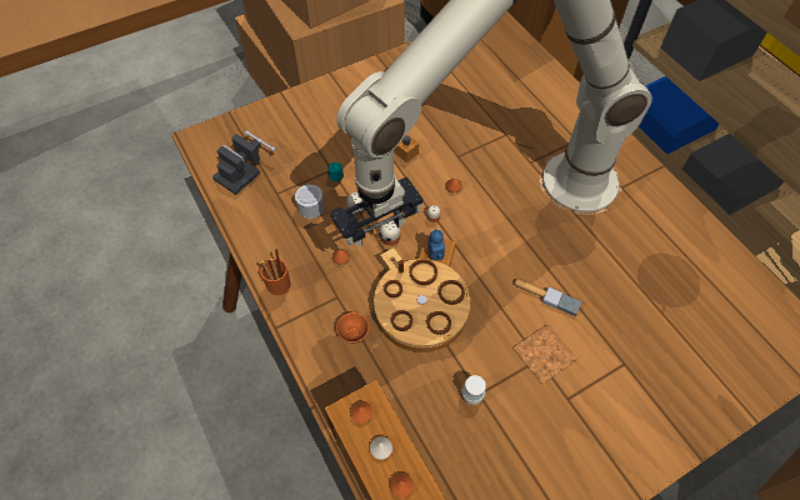

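View pics/d.png

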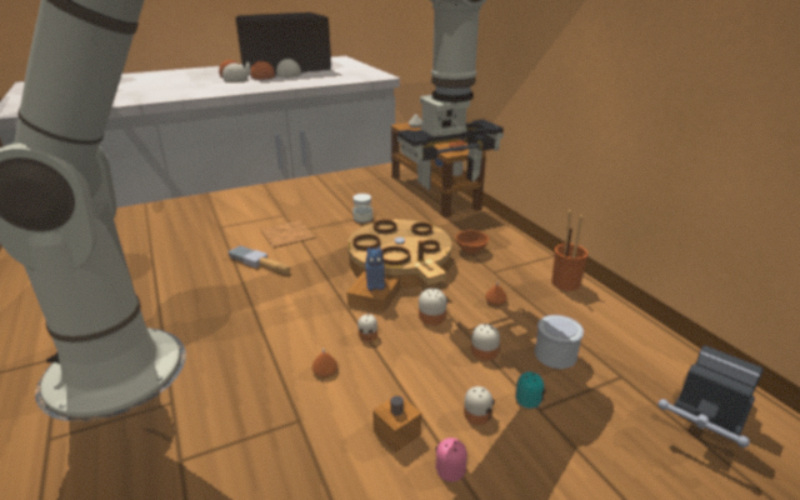

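The scene view (800-px) shows the turntable at (421,300), handle/tab at (395,262), the cat at (437,245), the mat at (545,353), the pin block at (407,150) and the brush at (550,297). The side view shows white skulls at (368,325), (432,303), (486,340) and (478,402). Pink (452,460) and turquoise (530,390) are the look-alikes, so I leave them alone.

Run:
```python
from h import *
S=load('scene0.png')[1];D=load('side0.png')[1];k=.8
f=lambda p,u,v,z:print('  ',np.round(ray(p,u*k,v*k,z)[:2],3),end='')
for n,a,za,b,zb in [('axis',(421,300),.058,(400,241),.058),('cat base/head',(437,233),.075,(375,256),.075),('mat',(545,353),.004,(288,233),.004),
 ('handle',(401,262),.097,(421,244),.097),('pin top',(407,141),.067,(397,401),.067),('tabend',(388,258),.05,(437,274),.05),('jar',(475,382),.065,(363,198),.065),
 ('skA',(433,210),.04,(368,318),.036),('skB',(389,228),.05,(432,294),.05),('skC',(355,200),.05,(486,330),.045),('skD',(355,200),.05,(478,393),.045),('turq',(335,167),.045,(530,378),.045),('topA',(454,185),.02,(324,366),.02),('topB',(341,257),.02,(496,294),.02),('tin',(309,195),.062,(559,328),.062),('pink',(0,0),.05,(452,445),.046),('bowl',(351,326),.02,(472,240),.02)]:
    print(n,end='');f(S,*a,za);f(D,*b,zb);print()
```

```text
axis   [0.606 0.124]   [0.598 0.112]
cat base/head   [ 0.477 -0.012]   [0.509 0.045]
mat   [0.406 0.372]   [0.405 0.368]
handle   [0.606 0.027]   [0.6   0.014]
pin top   [ 0.385 -0.323]   [ 0.378 -0.337]
tabend   [ 0.615 -0.023]   [ 0.61  -0.037]
jar   [0.609 0.363]   [0.61 0.36]
skA   [ 0.434 -0.099]   [ 0.432 -0.098]
skB   [ 0.568 -0.101]   [ 0.566 -0.097]
skC   [ 0.603 -0.225]   [ 0.6   -0.231]
skD   [ 0.603 -0.225]   [ 0.503 -0.355]
turq   [ 0.597 -0.357]   [ 0.593 -0.362]
topA   [ 0.331 -0.154]   [ 0.322 -0.17 ]
topB   [ 0.71  -0.103]   [ 0.704 -0.114]
tin   [ 0.705 -0.293]   [ 0.701 -0.298]
pink   [ 1.249 -1.552]   [ 0.419 -0.422]
bowl   [0.778 0.083]   [0.787 0.106]
```

View pics/wrist0.png

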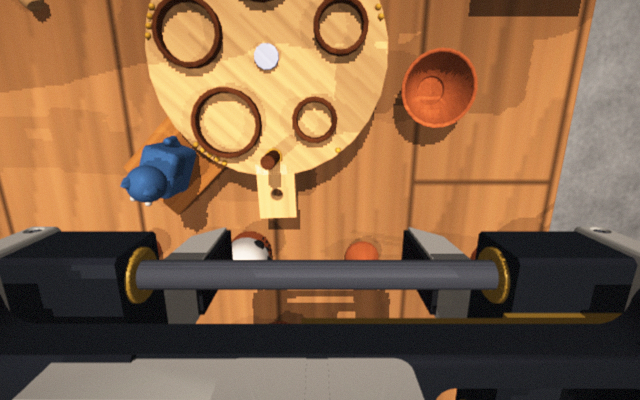

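The wrist view shows the axis cap at (266,56), the tab hole at (277,193), the handle top at (269,160), and the cat's body around (170,165) with the head at (145,187). Pocket 1 (smallest) is at (315,119) and pocket 5 (largest) at (227,122).

Run:
```python
from h import *
W=load('wrist0.png')[1]
for n,u,v,z in [('axis',266,56,.06),('hole',277,193,.052),('handletop',269,160,.097),('p1',315,119,.064),('p5',227,122,.064),('p2',340,27,.064),('p4',188,33,.064),('cathead',152,185,.075),('catbodytop',172,160,.055),('lugcornerL',128,165,.03),('lugcornerR',184,207,.03)]:
    print(n,np.round(ray(W,u,v,z),3))
im,_=load('wrist0.png');cv2.imwrite('pics/c1.png',cv2.resize(im[100:240,90:330],None,fx=3.3,fy=3.3,interpolation=2))
```

```text
axis [0.601 0.121 0.06 ]
hole [ 0.606 -0.015  0.052]
handletop [0.605 0.028 0.097]
p1 [0.647 0.063 0.064]
p5 [0.561 0.06  0.064]
p2 [0.67  0.145 0.064]
p4 [0.531 0.14  0.064]
cathead [ 0.484 -0.001  0.075]
catbodytop [0.498 0.022 0.055]
lugcornerL [0.436 0.012 0.03 ]
lugcornerR [ 0.494 -0.037  0.03 ]
```

View pics/c1.png

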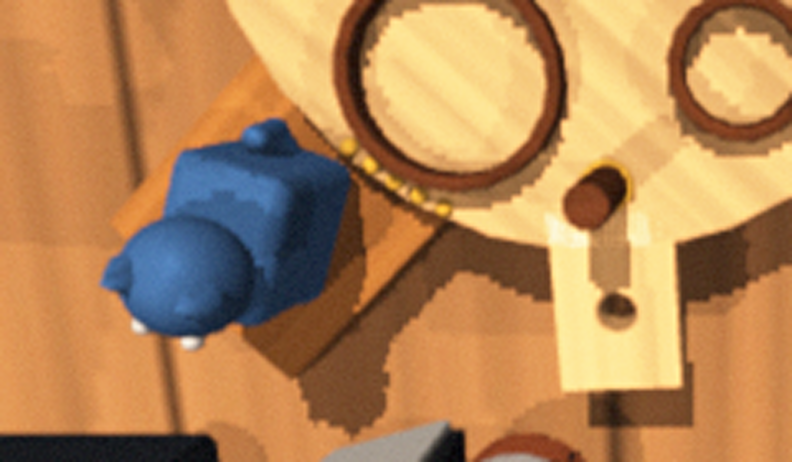

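The tab hole sits 136 mm from the axis (138 expected), so the geometry holds. The lug points at about 225° and the stand hole is near (0.504, 0.023). The cat faces roughly −y. I'll look from above it for its yaw.

Emit:
carry_out:
  commands:
    - [-1,-0.05,-0.02,0,0]
    - [-1,-0.1,-0.05,0,0]
    - [-1,-0.145,-0.07,0,0]
    - [-1,-0.145,-0.07,0,0]
    - [-1,-0.145,-0.07,0,0]

```text
t: 0.78
tool_pos: [0.5057, -0.0698, 0.2927]
eef_rot: [2.221, 2.221, 0.002]
ft_force: [-0.1, 0.5, 0.4]
width: 1.0
finger_force: 0.0
```

Run:
```python
from h import *
im,p=snap('wrist','w1.png');print(telemetry.state()['tool_pos'])
hsv=cv2.cvtColor(im,cv2.COLOR_RGB2HSV);m=cv2.inRange(hsv,(100,100,30),(125,255,255))
n,l,st,c=cv2.connectedComponentsWithStats(m);i=1+np.argmax(st[1:,4]);print(st[i],c[i])
x,y,w,h=st[i][:4];x0=max(x-90,0);y0=max(y-70,0);print(x0,y0)
cv2.imwrite('pics/c2.png',cv2.resize(im[y0:y0+190,x0:x0+260,::-1],None,fx=3,fy=3,interpolation=2))
for z in(.0,.03,.085,.1):print(z,np.round(proj(p,[.504,.023,z])))
```

```text
[ 0.50616509 -0.06934427  0.29265074]
[ 280   63   48   65 2049] [303.33821376  96.04050756]
190 0
0.0 [315.  91.]
0.03 [315.  90.]
0.085 [315.  86.]
0.1 [315.  84.]
```

View pics/c2.png

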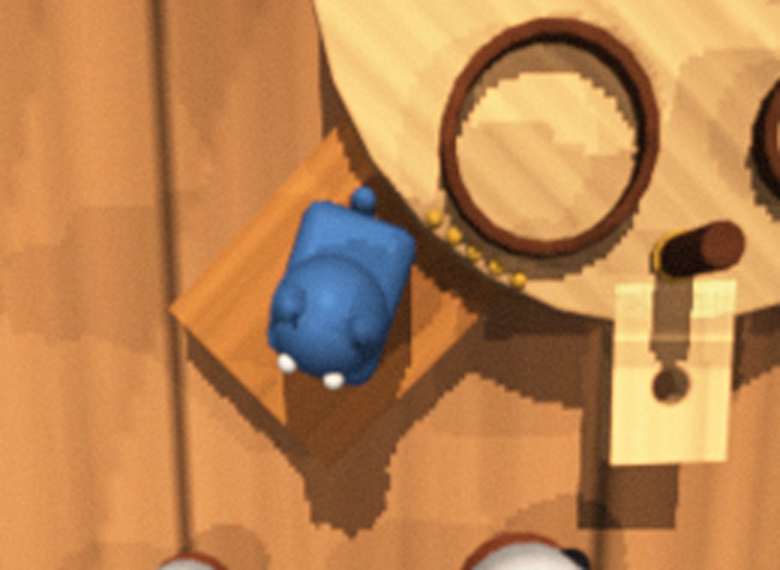

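The cat's body centre is at about px (304,98), facing 252° (closing line about −19°). The lug end has its midpoint at crop (248,388).

Run:
```python
from h import *
_,p=load('w1.png')
g=lambda n,u,v,z:print(n,np.round(ray(p,190+u/3,v/3,z),4))
g('cat',342,293,.085);g('rear',361,221,.085);g('front',315,363,.085)
g('L',172,310,.03);g('T',325,465,.03);g('hole',671,383,.052);g('handle',722,245,.097);g('p5',550,138,.064);g('skB',520,590,.03);g('tail',363,198,.05)
```

```text
cat [0.494  0.0127 0.085 ]
rear [0.4998 0.033  0.085 ]
front [ 0.4855 -0.0078  0.085 ]
L [0.4311 0.009  0.03  ]
T [ 0.485  -0.0464  0.03  ]
hole [ 0.605  -0.0154  0.052 ]
handle [0.603  0.0253 0.097 ]
p5 [0.558  0.0593 0.064 ]
skB [ 0.5596 -0.0947  0.03  ]
tail [0.4999 0.0438 0.05  ]
```

Emit:
carry_out:
  commands:
    - [-1,-0.01,0.04,0,-0.055]
    - [-1,-0.012,0.082,-0.03,-0.105]
    - [-1,-0.012,0.082,-0.09,-0.105]
    - [-1,-0.012,0.082,-0.13,-0.105]
    - [-1,-0.012,0.082,-0.165,-0.105]
  newtons: 15

```text
t: 1.45
tool_pos: [0.4938, 0.0137, 0.1253]
eef_rot: [-2.553, -1.829, -0.001]
ft_force: [0.2, -0.6, 0.1]
width: 1.002
finger_force: 0.0
```

Emit:
carry_out:
  commands:
    - [-1,0,0,0,0]
    - [1,0,0,0,0]
    - [1,0,0,0,0]
    - [1,0,0,0,0]
    - [1,0,0,0,0]

```text
t: 2.08
tool_pos: [0.4934, 0.0119, 0.128]
eef_rot: [2.555, 1.826, 0.002]
ft_force: [0.3, -0.5, -0.3]
width: 0.614
finger_force: 0.0
```

Emit:
carry_out:
  commands:
    - [1,0,0,0,0]
    - [1,0,0,0,0]
    - [1,0,0,0.02,0]
    - [1,0,0,0.06,0]
    - [1,0,0,0.1,0]

```text
t: 2.7
tool_pos: [0.4922, 0.012, 0.2276]
eef_rot: [-2.555, -1.826, 0.002]
ft_force: [1.1, -0.3, -1.7]
width: 0.389
finger_force: 15.0
```

Emit:
carry_out:
  commands:
    - [1,-0.01,0.05,0,0]
    - [1,-0.025,0.11,0,0]
    - [1,-0.04,0.17,0,0]
    - [1,-0.055,0.23,0,0]
    - [1,-0.07,0.29,0,0]

```text
t: 3.32
tool_pos: [0.4222, 0.3034, 0.227]
eef_rot: [2.556, 1.826, -0.001]
ft_force: [-0.0, -1.0, -1.0]
width: 0.394
finger_force: 14.9
```

Emit:
carry_out:
  commands:
    - [1,-0.01,0.04,0,0]
    - [1,-0.018,0.068,0,0]
    - [1,-0.018,0.068,-0.05,0]
    - [1,-0.018,0.068,-0.09,0]
    - [1,-0.018,0.068,-0.11,0]

```text
t: 3.95
tool_pos: [0.4037, 0.3687, 0.1147]
eef_rot: [2.555, 1.827, -0.007]
ft_force: [0.4, -0.3, -1.7]
width: 0.389
finger_force: 15.0
```

Run:
```python
from h import *
im,p=snap('scene','s2.png');im2,p2=snap('side','d2.png');print(telemetry.state()['tool_pos'])
a=cv2.resize(im[220:350,330:530,::-1],(600,390));
b=cv2.resize(im2[110:240,120:320,::-1],(600,390))
cv2.imwrite('pics/c3.png',cv2.resize(np.vstack([a,b]),(450,585)))
```

```text
[0.40381354 0.36881278 0.11507485]
```

View pics/c3.png

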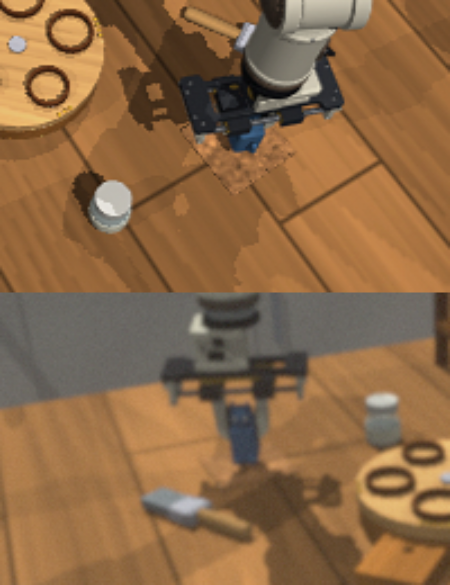

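The cat hangs just above the mat, roughly centred. I'll lower it, release and retreat.

Emit:
carry_out:
  commands:
    - [1,0,0,-0.008,0]
    - [1,0,0,-0.013,0]
    - [1,0,0,-0.015,0]
    - [1,0,0,-0.015,0]

```text
t: 4.55
tool_pos: [0.4052, 0.3701, 0.1026]
eef_rot: [2.556, 1.826, 0.001]
ft_force: [0.5, 0.2, -1.9]
width: 0.394
finger_force: 15.0
```

Emit:
carry_out:
  commands:
    - [-1,0,0,0,0]
    - [-1,0,0,0,0]
    - [-1,0,0,0,0]
    - [-1,0,0,0,0]
    - [-1,0,0,0.03,0]

```text
t: 5.18
tool_pos: [0.4037, 0.3687, 0.1306]
eef_rot: [2.556, 1.827, -0.008]
ft_force: [0.2, 0.1, 1.1]
width: 0.884
finger_force: 0.0
```

Emit:
carry_out:
  commands:
    - [-1,0,0,0.06,0]
    - [-1,0,0,0.12,0]
    - [-1,0.03,-0.05,0.15,0.05]
    - [-1,0.06,-0.1,0.15,0.1]
    - [-1,0.09,-0.15,0.15,0.105]

```text
t: 5.8
tool_pos: [0.4961, 0.2184, 0.2832]
eef_rot: [2.218, 2.223, 0.002]
ft_force: [1.0, -0.0, 0.2]
width: 0.999
finger_force: 0.0
```

Emit:
carry_out:
  commands:
    - [-1,0.03,-0.05,0,0]
    - [-1,0.06,-0.1,0,0]
    - [-1,0.09,-0.15,0,0]
    - [-1,0.11,-0.2,0,0]
    - [-1,0.115,-0.25,0,0]

```text
t: 6.42
tool_pos: [0.6109, -0.0318, 0.282]
eef_rot: [2.222, 2.221, 0.001]
ft_force: [0.2, 0.3, -0.2]
width: 0.999
finger_force: 0.0
```

Run:
```python
from h import *
im,p=snap('scene','s3.png');im2,p2=snap('side','d3.png');snap('wrist','w3.png');print(telemetry.state()['tool_pos'])
a=cv2.resize(im[220:350,330:530,::-1],(600,390));
b=cv2.resize(im2[110:240,120:320,::-1],(600,390))
cv2.imwrite('pics/c4.png',cv2.resize(np.vstack([a,b]),(450,585)))
```

```text
[ 0.60997284 -0.03465965  0.28157604]
```

View pics/c4.png

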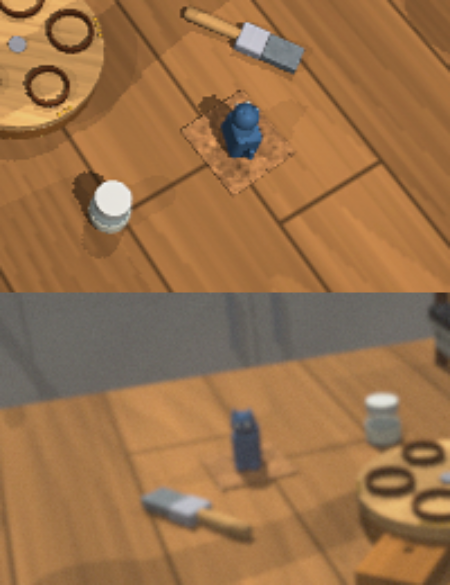

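The cat sits upright near the mat's middle. Next I grip the handle, whose top is at about (0.604, 0.026), and drag it round the arc.

Emit:
carry_out:
  commands:
    - [-1,-0.006,0.059,0,0]
    - [-1,-0.006,0.059,-0.05,0]
    - [-1,-0.006,0.059,-0.1,0]
    - [-1,-0.006,0.059,-0.148,0]
    - [-1,-0.006,0.059,-0.148,0]
  newtons: 10

```text
t: 7.2
tool_pos: [0.6025, 0.0308, 0.1318]
eef_rot: [-2.217, -2.221, 0.003]
ft_force: [0.3, 0.4, 0.7]
width: 0.997
finger_force: 0.0
```

Emit:
carry_out:
  commands:
    - [1,0,0,0,0]
    - [1,0,0,0,0]
    - [1,0,0,0,0]
    - [1,0,0,0,0]
    - [1,0,0,0,0]

```text
t: 7.82
tool_pos: [0.6041, 0.0289, 0.1345]
eef_rot: [2.221, 2.221, 0.0]
ft_force: [0.5, 0.1, 0.0]
width: 0.503
finger_force: 0.0
```

Emit:
carry_out:
  commands:
    - [1,0,0,0,0]
    - [1,0,0,0,0]
    - [1,0,0,0,0]
    - [1,0,0,0,0]

```text
t: 8.32
tool_pos: [0.6039, 0.029, 0.1341]
eef_rot: [-2.221, -2.221, 0.0]
ft_force: [-0.6, -0.4, 0.6]
width: 0.149
finger_force: 10.0
```

Emit:
carry_out:
  commands:
    - [1,-0.0155,0.001,0,-0.052]
    - [1,-0.031,0.004,0,-0.104]
    - [1,-0.045,0.01,0,-0.156]
    - [1,-0.0585,0.018,0,-0.208]
    - [1,-0.07,0.028,0,-0.26]

```text
t: 8.95
tool_pos: [0.5344, 0.0566, 0.1342]
eef_rot: [2.924, 1.147, 0.003]
ft_force: [7.9, -7.9, -5.8]
width: 0.157
finger_force: 11.9
```

Emit:
carry_out:
  commands:
    - [1,-0.003,0.003,0,0]
    - [1,-0.005,0.005,0,0]
    - [1,-0.005,0.005,0,0]

```text
t: 9.32
tool_pos: [0.534, 0.0567, 0.1345]
eef_rot: [2.916, 1.148, 0.011]
ft_force: [14.8, -11.0, -14.1]
width: 0.15
finger_force: 10.0
```

Emit:
carry_out:
  commands:
    - [-1,0,0,0,0]
    - [-1,0,0,0,0]
    - [-1,0,0,0,0]
    - [-1,0,0,0,0]
    - [-1,0,0,0.04,0]

```text
t: 9.95
tool_pos: [0.5264, 0.062, 0.172]
eef_rot: [-2.918, -1.157, 0.011]
ft_force: [1.9, -0.6, 0.4]
width: 0.647
finger_force: 0.0
```

Emit:
carry_out:
  commands:
    - [-1,0,0,0.06,0]
    - [-1,0,0,0.12,0.05]
    - [-1,-0.01,-0.04,0.12,0.11]
    - [-1,-0.02,-0.09,0.12,0.17]
    - [-1,-0.025,-0.13,0.12,0.23]

```text
t: 10.58
tool_pos: [0.5033, -0.0691, 0.2945]
eef_rot: [2.329, 2.108, -0.0]
ft_force: [1.3, 0.1, 1.1]
width: 1.004
finger_force: 0.0
```

Emit:
carry_out:
  commands:
    - [-1,0,0,0,0.03]
    - [-1,0,0,0,0.03]
    - [-1,0,0,0,0.03]

```text
t: 10.95
tool_pos: [0.504, -0.0671, 0.2943]
eef_rot: [-2.235, -2.207, -0.0]
ft_force: [0.0, 0.1, -0.0]
width: 0.996
finger_force: 0.0
```

Run:
```python
from h import *
im,p=snap('wrist','w4.png');print(telemetry.state()['tool_pos'],telemetry.state()['eef_rot'])
cv2.imwrite('pics/c5.png',cv2.resize(im[0:260,190:500,::-1],None,fx=2.3,fy=2.3,interpolation=2))
```

```text
[ 0.50404794 -0.06698578  0.29424942] [-2.23456451e+00 -2.20799750e+00 -2.93987942e-04]
```

View pics/c5.png

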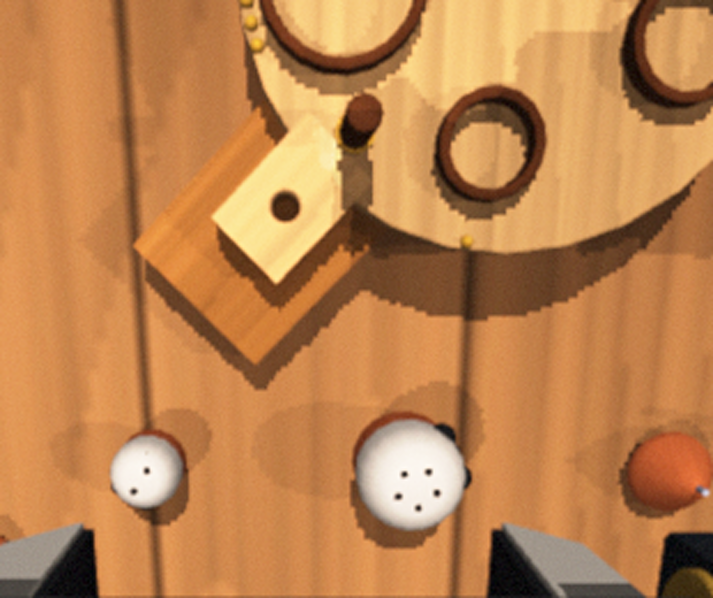

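Emit:
carry_out:
  commands:
    - [-1,-0.02,-0.06,0,0]
    - [-1,-0.04,-0.12,0,0]
    - [-1,-0.06,-0.18,0,0]
    - [-1,-0.08,-0.24,0,0]
    - [-1,-0.1,-0.29,0,0]

```text
t: 11.62
tool_pos: [0.4038, -0.3594, 0.2944]
eef_rot: [2.234, 2.207, 0.0]
ft_force: [0.5, 0.2, -0.6]
width: 1.002
finger_force: 0.0
```

Emit:
carry_out:
  commands:
    - [-1,-0.02,-0.05,0,0]
    - [-1,-0.02,-0.05,0,0]
    - [-1,-0.02,-0.05,0,0]

```text
t: 12.0
tool_pos: [0.3847, -0.407, 0.2939]
eef_rot: [-2.234, -2.208, -0.001]
ft_force: [0.1, 0.6, -0.3]
width: 1.0
finger_force: 0.0
```

Run:
```python
from h import *
im,p=snap('wrist','w5.png');print(telemetry.state()['tool_pos'],telemetry.state()['eef_rot'])
im2,_=snap('side','d5.png')
cv2.imwrite('pics/c6.png',cv2.resize(im[:,:,::-1],(640,400)))
```

```text
[ 0.38515559 -0.40629627  0.29402112] [-2.23223853e+00 -2.20962110e+00 -1.53023988e-03]
```

View pics/c6.png

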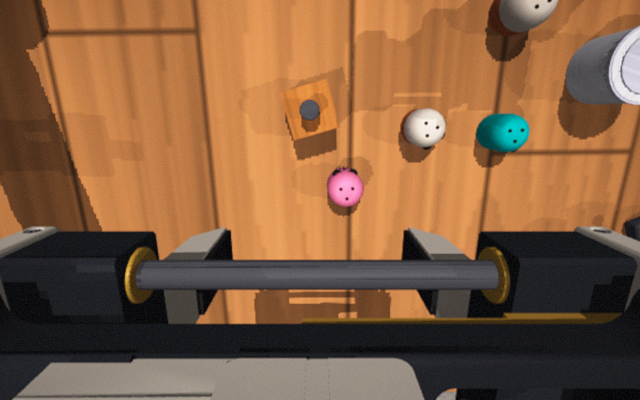

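The tab now lies over the lug with its hole at w4 px (314,90). The white skulls are 2 dots at crop (147,468) and 5 dots at (412,475) in that view. In this view they are at (425,128), seemingly 3 dots, and (527,10). The pin knob is at (310,109). Pink (345,188) and turquoise (503,132) are the decoys.

Run:
```python
from h import *
a,pa=load('w4.png');b,pb=load('w5.png')
g=cv2.cvtColor(a,cv2.COLOR_BGR2HSV)[80:100,304:325,2];m=(g<110).astype(np.uint8);M=cv2.moments(m,True);u,v=M['m10']/M['m00']+304,M['m01']/M['m00']+80
print('hole',u,v,M['m00'],ray(pa,u,v,.052), ray(pa,u,v,.047))
h=cv2.cvtColor(b,cv2.COLOR_BGR2HSV)[92:126,293:328];m=((h[...,1]<110)&(h[...,2]<130)).astype(np.uint8)
n,l,st,c=cv2.connectedComponentsWithStats(m);i=1+np.argmax(st[1:,4]);print('knob',st[i],c[i]+[293,92],ray(pb,*(c[i]+[293,92]),.067))
cv2.imwrite('pics/k.png',cv2.resize(np.hstack([b[70:160,270:360],b[90:180,385:475],b[0:90,480:570]]),None,fx=2.9,fy=2.9,interpolation=2))
for u,v,z in[(425,127,.04),(525,8,.04)]:print(ray(pb,u,v,z))
```

```text
hole 313.76146788990826 89.43119266055047 109.0 [0.50164632 0.02472646 0.052     ] [0.50160318 0.02504354 0.047     ]
knob [  7   8  19  20 307] [309.14006515 109.57003257] [ 0.37768496 -0.33443345  0.067     ]
[ 0.50027142 -0.35359558  0.04      ]
[ 0.58884444 -0.2413842   0.04      ]
```

View pics/k.png

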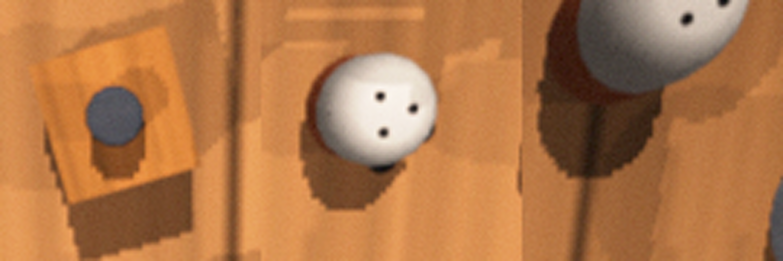

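Emit:
carry_out:
  commands:
    - [-1,-0.005,0.04,0,0]
    - [-1,-0.007,0.072,-0.04,0]
    - [-1,-0.007,0.072,-0.1,0]
    - [-1,-0.007,0.072,-0.15,0]
    - [-1,-0.007,0.072,-0.181,0]
  newtons: 25

```text
t: 12.72
tool_pos: [0.3772, -0.3334, 0.1113]
eef_rot: [-2.23, -2.21, -0.001]
ft_force: [0.6, -0.2, -0.2]
width: 0.998
finger_force: 0.0
```

Emit:
carry_out:
  commands:
    - [-1,0,0,0,0]
    - [1,0,0,0,0]
    - [1,0,0,0,0]
    - [1,0,0,0,0]
    - [1,0,0,0,0]

```text
t: 13.35
tool_pos: [0.3772, -0.3363, 0.114]
eef_rot: [2.234, 2.207, 0.0]
ft_force: [-0.3, -0.0, 0.7]
width: 0.612
finger_force: 0.0
```

Emit:
carry_out:
  commands:
    - [1,0,0,0,0]
    - [1,0,0,0,0]
    - [1,0,0,0,0]
    - [1,0,0,0,0]

```text
t: 13.85
tool_pos: [0.377, -0.336, 0.1132]
eef_rot: [-2.235, -2.208, -0.0]
ft_force: [-0.5, 0.1, -0.4]
width: 0.211
finger_force: 25.0
```

Run:
```python
from h import *
s=telemetry.state();print(s['tool_pos'],s['eef_rot'],s['width'],s['finger_force'])
```

```text
[ 0.37702164 -0.33596284  0.11316897] [-2.23492947e+00 -2.20781661e+00 -1.10912969e-04] 0.21059979270600826 25.000251531600952
```

Emit:
carry_out:
  commands:
    - [1,0,0,0.03,0]
    - [1,0,0,0.08,0]
    - [1,0.01,0.04,0.12,0]
    - [1,0.03,0.1,0.12,0]
    - [1,0.05,0.16,0.12,0]

```text
t: 14.48
tool_pos: [0.4271, -0.1762, 0.2341]
eef_rot: [2.235, 2.205, 0.001]
ft_force: [1.1, 0.2, -1.1]
width: 0.212
finger_force: 25.0
```

Emit:
carry_out:
  commands:
    - [1,0.02,0.06,0,0]
    - [1,0.04,0.12,0,0]
    - [1,0.06,0.17,0,0]
    - [1,0.074,0.199,0,0]
    - [1,0.074,0.199,0,0]

```text
t: 15.1
tool_pos: [0.5011, 0.0249, 0.2332]
eef_rot: [-2.228, -2.213, -0.002]
ft_force: [-0.3, 0.0, -1.0]
width: 0.208
finger_force: 25.0
```

Emit:
carry_out:
  commands:
    - [1,0,0,-0.03,0]
    - [1,0,0,-0.055,0]
    - [1,0,0,-0.055,0]

```text
t: 15.48
tool_pos: [0.4985, 0.0203, 0.1764]
eef_rot: [-2.234, -2.204, 0.006]
ft_force: [-0.7, 0.6, 0.6]
width: 0.208
finger_force: 25.0
```

Run:
```python
from h import *
s=telemetry.state();print(s['tool_pos'],s['ft_force'],s['finger_force'])
im,p=snap('scene','s6.png');im2,p2=snap('side','d6.png');
im,p=load('s6.png');im2,p2=load('d6.png')
for q in(p,p2):print(proj(q,[.5017,.0248,.052]))
a=proj(p,[.5017,.0248,.07]).astype(int);b=proj(p2,[.5017,.0248,.07]).astype(int)
c=lambda i,u:cv2.resize(i[u[1]-35:u[1]+35,u[0]-45:u[0]+45],(390,303),interpolation=2)
print(a,b);cv2.imwrite('pics/c7.png',np.hstack([c(im,a),c(im2,b)]))
```

```text
[0.49849872 0.02026711 0.1764324 ] [-0.67490884  0.57785425  0.5612753 ] 24.999654293060303
[348.81525938 202.07568041]
[300.72935929 216.78513258]
[349 199] [300 210]
```

View pics/c7.png

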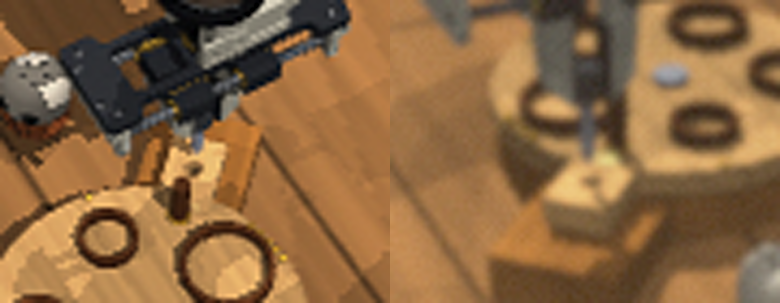

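The pin tip hangs just above the tab hole in both views. I'll let it settle and read the pose.

Emit:
carry_out:
  commands:
    - [1,0,0,0,0]
    - [1,0,0,0,0]
    - [1,0,0,0,0]

```text
t: 15.95
tool_pos: [0.5008, 0.0216, 0.1788]
eef_rot: [2.235, 2.207, 0.001]
ft_force: [0.3, -0.3, -0.9]
width: 0.211
finger_force: 25.0
```

Run:
```python
from h import *
s=telemetry.state();print(s['tool_pos'],s['joint_vel'])
p2=load('d6.png')[1];p=load('s6.png')[1]
for q in(p,p2):
  print([np.round(proj(q,X)-proj(q,[.5017,.0248,.07]),1) for X in([.5017,.0248,.068],[.5017,.0248,.052],[.4995,.022,.068])])
im,p=snap('wrist','w6.png')
```

```text
[0.50082483 0.02157695 0.17879042] [-1.91563332e-03  4.63918995e-03  8.72996330e-05  2.99402245e-03
  1.51980354e-03  1.13323217e-04 -7.10842315e-04]
[array([-0. ,  0.3]), array([-0.3,  3. ]), array([ 0.1, -0.6])]
[array([0. , 0.7]), array([0.2, 6.1]), array([-0.3,  1.4])]
```

Emit:
carry_out:
  commands:
    - [1,0.001,0.0015,0,0]
    - [1,0.001,0.0015,-0.01,0]
    - [1,0.001,0.0015,-0.02,0]
    - [1,0.001,0.0015,-0.026,0]
    - [1,0.001,0.0015,-0.026,0]

```text
t: 16.62
tool_pos: [0.5009, 0.0231, 0.1513]
eef_rot: [-2.234, -2.207, 0.002]
ft_force: [-0.4, 1.3, -0.2]
width: 0.212
finger_force: 25.0
```

Emit:
carry_out:
  commands:
    - [1,0,0,-0.008,0]
    - [1,0,0,-0.014,0]
    - [1,0,0,-0.014,0]

```text
t: 17.0
tool_pos: [0.5011, 0.0231, 0.1376]
eef_rot: [-2.234, -2.207, 0.001]
ft_force: [0.4, -0.5, -0.7]
width: 0.212
finger_force: 25.0
```

Emit:
carry_out:
  commands:
    - [1,0,0,-0.006,0]
    - [1,0,0,-0.012,0]
    - [1,0,0,-0.016,0]
    - [1,0,0,-0.018,0]
    - [1,0,0,-0.018,0]

```text
t: 17.62
tool_pos: [0.5016, 0.0231, 0.1202]
eef_rot: [2.235, 2.208, 0.0]
ft_force: [-0.2, 0.6, -0.8]
width: 0.208
finger_force: 25.0
```

Emit:
carry_out:
  commands:
    - [-1,0,0,0,0]
    - [-1,0,0,0,0]
    - [-1,0,0,0,0]
    - [-1,0,0,0,0]
    - [-1,0,0,0.03,0]

```text
t: 18.25
tool_pos: [0.4998, 0.023, 0.1488]
eef_rot: [-2.232, -2.206, 0.005]
ft_force: [0.2, 0.3, 0.2]
width: 0.707
finger_force: 0.0
```

Emit:
carry_out:
  commands:
    - [-1,0,0,0.06,0]
    - [-1,0,0,0.12,0]
    - [-1,0,-0.04,0.144,0]
    - [-1,0,-0.1,0.144,0]
    - [-1,0,-0.16,0.144,0]

```text
t: 18.88
tool_pos: [0.5017, -0.1383, 0.2952]
eef_rot: [2.232, 2.208, 0.001]
ft_force: [1.9, -0.0, -0.1]
width: 0.998
finger_force: 0.0
```

Emit:
carry_out:
  commands:
    - [-1,0,-0.04,0,0]
    - [-1,0,-0.04,0,0]
    - [-1,0,-0.04,0,0]

```text
t: 19.25
tool_pos: [0.5015, -0.176, 0.294]
eef_rot: [-2.234, -2.208, -0.001]
ft_force: [-0.4, 0.0, 0.2]
width: 0.998
finger_force: 0.0
```

Run:
```python
from h import *
s=telemetry.state();print(s['tool_pos'],s['eef_rot'])
snap('wrist','w7.png');im,p=load('w7.png')
cv2.imwrite('pics/c8.png',cv2.resize(im[0:250,150:550],(800,500),interpolation=2))
```

```text
[ 0.50146863 -0.17601062  0.29404331] [-2.23389760e+00 -2.20767545e+00 -6.84645359e-04]
```

View pics/c8.png

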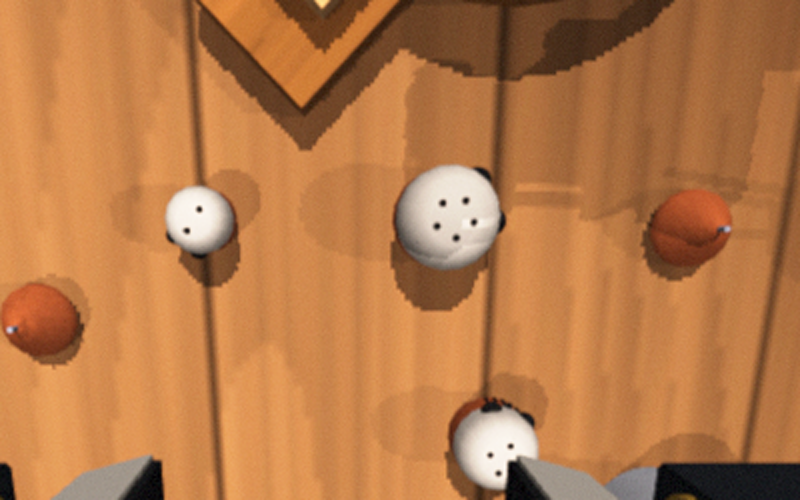

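Confirmed: 2 dots at crop (200,220) is skull 2, 5 dots at (448,217) is skull 5, 3+ dots at (495,445) is skull 4 by elimination, and skull 1 is absent. Now I measure by segmentation.

```bash
cat >> h.py <<'E'
def skull(f,guess,h):
    im,p=load(f);hs=cv2.cvtColor(im,cv2.COLOR_BGR2HSV)
    m=((hs[...,1]<75)&(hs[...,2]>95)).astype(np.uint8);m[250:]=0
    m=cv2.morphologyEx(m,cv2.MORPH_CLOSE,np.ones((5,5)))
    n,l,st,c=cv2.connectedComponentsWithStats(m);g=proj(p,[*guess,.75*h])
    i=1+np.argmin(np.linalg.norm(c[1:]-g,axis=1)+1e3*(st[1:,4]<200))
    pts=np.argwhere(l==i)[:,::-1].astype(np.float32);(u,v),r=cv2.minEnclosingCircle(pts)
    print(f,'px',round(u,1),round(v,1),'r',round(r,1),'cen',np.round(c[i],1),'pos',np.round(ray(p,u,v,.7*h),4), 'rmm',round(1000*r*np.linalg.norm(ray(p,u+1,v,.7*h)-ray(p,u,v,.7*h)),1))
E
python3 - <<'E'
from h import *
skull('w7.png',(.43,-.1),.041);skull('w7.png',(.56,-.1),.056);skull('w7.png',(.59,-.23),.051)
skull('w5.png',(.5,-.353),.046)
E
```

```text
w7.png px 249.4 108.8 r 17.2 cen [249.1 109.3] pos [ 0.4287 -0.1017  0.0287] rmm 18.6
w7.png px 374.0 108.0 r 26.9 cen [374.2 108. ] pos [ 0.562  -0.1025  0.0392] rmm 28.3
w7.png px 426.5 232.0 r 51.7 cen [416.7 230.2] pos [ 0.6296 -0.2441  0.0357] rmm 61.0
w5.png px 424.9 127.8 r 20.8 cen [424.6 127.1] pos [ 0.5028 -0.3549  0.0322] rmm 22.7
```

Emit:
carry_out:
  commands:
    - [-1,-0.04,0.04,0,0]
    - [-1,-0.071,0.074,-0.03,0]
    - [-1,-0.071,0.074,-0.09,0]
    - [-1,-0.071,0.074,-0.15,0]
    - [-1,-0.071,0.074,-0.2,0]
  newtons: 12

```text
t: 19.92
tool_pos: [0.4305, -0.101, 0.0929]
eef_rot: [-2.231, -2.211, -0.002]
ft_force: [0.3, -0.7, 0.3]
width: 0.995
finger_force: 0.0
```

Emit:
carry_out:
  commands:
    - [-1,0,0,-0.0135,0]
    - [0,0,0,-0.0135,0]
    - [1,0,0,-0.0135,0]
    - [1,0,0,-0.0135,0]
    - [1,0,0,-0.0135,0]

```text
t: 20.55
tool_pos: [0.4313, -0.1032, 0.0818]
eef_rot: [2.234, 2.206, 0.002]
ft_force: [0.1, 0.1, -0.3]
width: 0.61
finger_force: 0.0
```

Emit:
carry_out:
  commands:
    - [1,0,0,0,0]
    - [1,0,0,0,0]
    - [1,0,0,0,0]

```text
t: 20.92
tool_pos: [0.4304, -0.103, 0.0808]
eef_rot: [-2.235, -2.208, 0.0]
ft_force: [-0.4, -1.0, 3.6]
width: 0.388
finger_force: 12.0
```

Emit:
carry_out:
  commands:
    - [1,0,0,0.04,0]
    - [1,0,0,0.1,0]
    - [1,0,0,0.16,0]
    - [1,0.04,0.02,0.2,0]
    - [1,0.09,0.045,0.215,0]

```text
t: 21.55
tool_pos: [0.5222, -0.0587, 0.2991]
eef_rot: [2.235, 2.201, 0.003]
ft_force: [0.6, -0.6, 0.4]
width: 0.384
finger_force: 12.0
```

Emit:
carry_out:
  commands:
    - [1,0.055,0.03,0,0]
    - [1,0.11,0.055,0,0]
    - [1,0.148,0.075,0,0]
    - [1,0.148,0.075,0,0]
    - [1,0.148,0.075,0,0]

```text
t: 22.18
tool_pos: [0.6676, 0.0168, 0.2947]
eef_rot: [-2.234, -2.207, 0.003]
ft_force: [-0.5, -0.4, -0.8]
width: 0.384
finger_force: 12.0
```

```bash
cat >> h.py <<'E'
def pocket(f,guess,ri):
    im,p=load(f);hs=cv2.cvtColor(im,cv2.COLOR_BGR2HSV);b=hs[...,2]
    m=((b<105)&(hs[...,1]>110)).astype(np.uint8); g=proj(p,[*guess,.064])
    s=np.linalg.norm(proj(p,[guess[0]+1e-3,guess[1],.064])-g)*1e3
    best=None;R=(ri+.0025)*s
    # match a ring of known size against the dark collar mask
    k=int((ri+.006)*s)+2;yy,xx=np.mgrid[-k:k+1,-k:k+1];d=np.hypot(xx,yy)
    ker=np.where(abs(d-R)<.0022*s,1,0).astype(np.float32);ker/=ker.sum();k2=(abs(d-R)>.0035*s)*(d<(ri+.006)*s);ker-=k2/k2.sum()*.6
    sc=cv2.filter2D(m.astype(np.float32),-1,ker)
    x0,y0=(g-14).astype(int);y0=max(y0,0);sub=sc[y0:int(g[1])+15,x0:x0+29]
    _,mx,_,(a,c)=cv2.minMaxLoc(sub);w=np.clip(sub-.92*mx,0,None);Y,X=np.mgrid[:sub.shape[0],:sub.shape[1]]
    w[(abs(X-a)>4)|(abs(Y-c)>4)]=0;u=(w*X).sum()/w.sum()+x0;v=(w*Y).sum()/w.sum()+y0
    print('pocket guess px',np.round(g,1),'found',round(u,1),round(v,1),'score',round(float(mx),2),'pos',np.round(ray(p,u,v,.064),4))
E
python3 - <<'E'
from h import *
s=telemetry.state();print(s['tool_pos'],s['width'],s['finger_force'])
snap('wrist','w8.png')
pocket('w8.png',(.668,.087),.0205);pocket('w8.png',(.654,.174),.0235);pocket('w8.png',(.589,.047),.0175)
pocket('w0.png' if 0 else 'w4.png',(.589,.047),.0175)
im=load('w8.png')[0];cv2.imwrite('pics/w8c.png',im[0:260])
E
```

```text
[0.66764862 0.01675427 0.29472252] 0.3844631628352331 11.999744921922684
pocket guess px [317.3 111.5] found 315.2 114.2 score 0.2 pos [0.6659 0.0844 0.064 ]
pocket guess px [300.8  12.7] found 299.8 18.5 score 0.51 pos [0.6529 0.1693 0.064 ]
pocket guess px [240.  153.2] found 242.5 151.1 score 0.38 pos [0.5917 0.0491 0.064 ]
pocket guess px [405.8  62.5] found 401.4 64.7 score 0.8 pos [0.5849 0.0452 0.064 ]
```

Run:
```python
from h import *
im,p=load('w8.png')
a=cv2.resize(im[0:250,170:500],(792,600),interpolation=2)
for X,r in(((.668,.087),.0205),((.654,.174),.0235),((.589,.047),.0175)):
    g=proj(p,[*X,.064]);s=np.linalg.norm(proj(p,[X[0]+.001,X[1],.064])-g)*1e3
    cv2.circle(a,(int((g[0]-170)*2.4),int(g[1]*2.4)),int(r*s*2.4),(0,255,0),1)
cv2.imwrite('pics/c9.png',a)
```

```text
(no output)
```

View pics/c9.png

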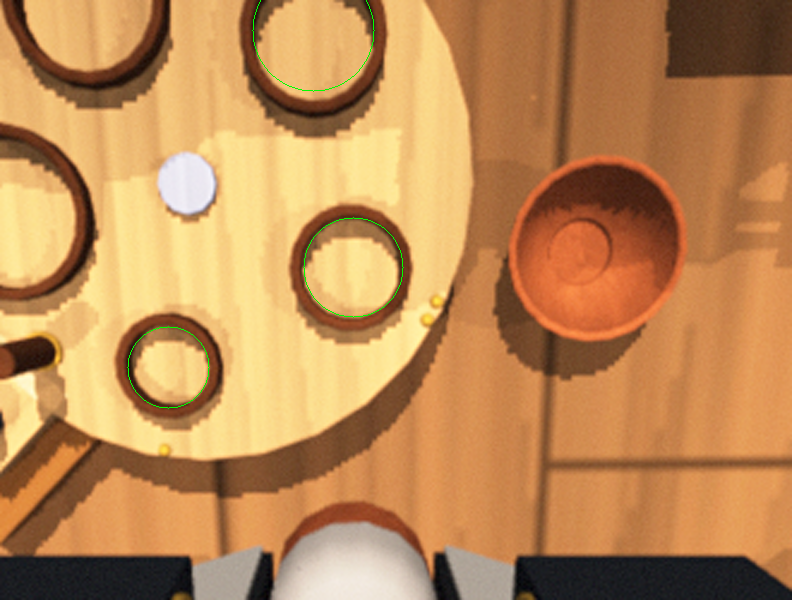

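My collar prediction (green circle) matches pocket 2: its ring centre is at crop (351,266.5), within 1 mm. Skull 2 is held at the bottom of the view.

Emit:
carry_out:
  commands:
    - [1,-0.0005,0.04,0,0]
    - [1,-0.0005,0.069,-0.03,0]
    - [1,-0.0005,0.069,-0.08,0]
    - [1,-0.0005,0.069,-0.12,0]
    - [1,-0.0005,0.069,-0.143,0]

```text
t: 22.85
tool_pos: [0.666, 0.0841, 0.1507]
eef_rot: [-2.236, -2.206, 0.005]
ft_force: [0.4, -0.2, -1.2]
width: 0.388
finger_force: 12.0
```

Emit:
carry_out:
  commands:
    - [1,0,0,0,0]
    - [1,0,0,0,0]
    - [1,0,0,0,0]

```text
t: 23.22
tool_pos: [0.669, 0.086, 0.1548]
eef_rot: [2.234, 2.206, 0.004]
ft_force: [-0.2, -0.3, -0.3]
width: 0.387
finger_force: 12.0
```

Emit:
carry_out:
  commands:
    - [1,-0.001,0,-0.006,0]
    - [1,-0.001,0,-0.012,0]
    - [1,-0.001,0,-0.018,0]
    - [1,-0.001,0,-0.021,0]
    - [1,-0.001,0,-0.021,0]

```text
t: 23.85
tool_pos: [0.667, 0.0867, 0.1327]
eef_rot: [-2.234, -2.208, -0.0]
ft_force: [-2.6, -0.7, 8.1]
width: 0.386
finger_force: 12.0
```

Emit:
carry_out:
  commands:
    - [-0.15,0,0,0,0]
    - [-0.15,0,0,0,0]
    - [-0.15,0,0,0,0]
    - [-0.15,0,0,0.04,0]
    - [-0.15,0,0,0.1,0]

```text
t: 24.48
tool_pos: [0.6655, 0.0857, 0.2301]
eef_rot: [-2.233, -2.205, 0.006]
ft_force: [1.1, 0.4, -0.2]
width: 0.574
finger_force: 0.0
```

Emit:
carry_out:
  commands:
    - [-1,0,-0.02,0.06,0]
    - [-1,0,-0.07,0.06,0]
    - [-1,0,-0.07,0.06,0]
    - [-1,0,-0.07,0.06,0]

```text
t: 24.98
tool_pos: [0.6667, 0.0159, 0.2912]
eef_rot: [-2.235, -2.206, 0.0]
ft_force: [0.0, 0.4, 0.2]
width: 0.957
finger_force: 0.0
```

Run:
```python
from h import *
s=telemetry.state();print(s['tool_pos'],s['width'])
snap('wrist','w9.png');snap('side','d9.png');snap('scene','s9.png')
skull('w9.png',(.667,.087),.052*2/1.5+.041)
p=load('w9.png')[1]
for z in(.0807,.0927):print(proj(p,[.667,.087,z]),proj(p,[.667+.018,.087,z])-proj(p,[.667,.087,z]))
im,p=load('d9.png');im2,p2=load('s9.png');g=proj(p,[.60,.09,.06]).astype(int);g2=proj(p2,[.60,.08,.06]).astype(int)
w=load('w9.png')[0]
for n,i,q in(('side',im,p),('scene',im2,p2)):
  print(n,[np.round(proj(q,[.667,.087,z]),1) for z in(.052,.064,.093)],[np.round(proj(q,[.5017,.0248,z]),1) for z in(.052,.074)])
a=cv2.resize(im[g[1]-40:g[1]+50,g[0]-60:g[0]+60],(400,300),interpolation=2);b=cv2.resize(im2[g2[1]-45:g2[1]+45,g2[0]-60:g2[0]+60],(400,300),interpolation=2)
c=cv2.resize(w[0:240,150:470],(400,300))
cv2.imwrite('pics/c10.png',np.vstack([np.hstack([a,b]),np.hstack([c,c*0])]))
```

```text
[0.66672561 0.01591369 0.29124353] 0.9570402072070973
w9.png px 316.1 110.2 r 19.8 cen [316.  109.9] pos [0.6663 0.0876 0.0772] rmm 18.5
[316.77849167 110.81332797] [19.55757832 -0.25947819]
[316.76165672 110.78918974] [20.36609782 -0.27021206]
side [array([345.7, 193.4]), array([345.8, 189.7]), array([346.1, 180.4])] [array([300.7, 216.8]), array([300.5, 209.4])]
scene [array([313.3, 240.6]), array([313.2, 238.8]), array([313.1, 234.3])] [array([348.8, 202.1]), array([349.1, 198.5])]
```

View pics/c10.png

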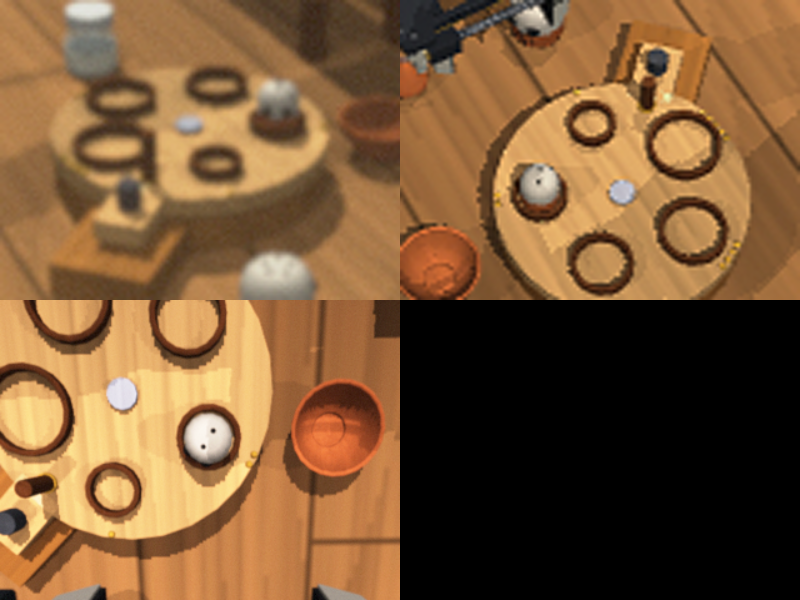

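All good: the pin knob sits flush on the tab (wrist crop (10,522)), and skull 2 stands seated in its pocket with its centre at (316,110), as predicted. Next is skull 3.

Emit:
carry_out:
  commands:
    - [-1,-0.02,-0.055,0,0]
    - [-1,-0.04,-0.11,0,0]
    - [-1,-0.06,-0.165,0,0]
    - [-1,-0.08,-0.22,0,0]
    - [-1,-0.1,-0.275,0,0]

```text
t: 25.75
tool_pos: [0.5668, -0.2592, 0.2915]
eef_rot: [-2.232, -2.21, -0.001]
ft_force: [0.0, -0.5, 0.6]
width: 1.004
finger_force: 0.0
```

Emit:
carry_out:
  commands:
    - [-1,-0.02,-0.055,0,0]
    - [-1,-0.04,-0.11,0,0]
    - [-1,-0.065,-0.15,0,0]
    - [-1,-0.065,-0.15,0,0]
    - [-1,-0.065,-0.15,0,0]

```text
t: 26.38
tool_pos: [0.5029, -0.4074, 0.2913]
eef_rot: [-2.233, -2.209, -0.002]
ft_force: [0.3, 1.1, 0.8]
width: 1.002
finger_force: 0.0
```

Run:
```python
from h import *
s=telemetry.state();print(s['tool_pos'],s['width'])
snap('wrist','w10.png');skull('w10.png',(.5,-.354),.046)
im,p=load('w8.png');hs=cv2.cvtColor(im,cv2.COLOR_BGR2HSV)
for n,u,v in(('collar',295,98),('collar',293,115),('collar',337,118),('collar1',220,155),('shadow',307,138),('shadow3',295,51),('innersh',303,96),('wood',316,112)):print(n,hs[v-1:v+2,u-1:u+2].reshape(-1,3).mean(0).round())
```

```text
[ 0.50292904 -0.40741017  0.29134559] 1.0015898302867212
w10.png px 317.2 128.4 r 19.1 cen [317.2 128.4] pos [ 0.5035 -0.3543  0.0322] rmm 20.7
collar [ 11. 174. 159.]
collar [ 10. 187. 132.]
collar [ 10. 182. 103.]
collar1 [ 10. 187. 138.]
shadow [ 15. 145. 175.]
shadow3 [ 15. 148. 128.]
innersh [ 13. 151. 119.]
wood [ 23. 107. 253.]
```

Emit:
carry_out:
  commands:
    - [-0.5,0.0005,0.03,0,0]
    - [-0.5,0.0005,0.053,-0.03,0]
    - [-0.5,0.0005,0.053,-0.09,0]
    - [-0.5,0.0005,0.053,-0.15,0]
    - [-0.5,0.0005,0.053,-0.19,0]
  newtons: 12

```text
t: 27.05
tool_pos: [0.503, -0.3525, 0.0991]
eef_rot: [-2.228, -2.21, -0.001]
ft_force: [0.4, 0.8, -0.2]
width: 0.748
finger_force: 0.0
```

Emit:
carry_out:
  commands:
    - [-0.5,0,0,-0.0195,0]
    - [-0.5,0,0,-0.0195,0]
    - [1,0,0,-0.0195,0]
    - [1,0,0,-0.0195,0]
    - [1,0,0,-0.0195,0]

```text
t: 27.68
tool_pos: [0.5031, -0.3565, 0.0836]
eef_rot: [2.234, 2.206, 0.0]
ft_force: [-0.7, -0.1, 0.1]
width: 0.474
finger_force: 0.1
```

Emit:
carry_out:
  commands:
    - [1,0,0,0,0]
    - [1,0,0,0,0]
    - [1,0,0,0,0]

```text
t: 28.05
tool_pos: [0.5031, -0.3564, 0.0834]
eef_rot: [2.234, 2.206, 0.0]
ft_force: [-1.3, -0.4, 5.4]
width: 0.453
finger_force: 12.0
```

Emit:
carry_out:
  commands:
    - [1,0,0,0.05,0]
    - [1,0,0,0.11,0]
    - [1,0,0,0.17,0]
    - [1,0.01,0.04,0.21,0]
    - [1,0.025,0.095,0.21,0]

```text
t: 28.68
tool_pos: [0.529, -0.2627, 0.2966]
eef_rot: [2.234, 2.197, 0.003]
ft_force: [1.5, 0.9, -1.4]
width: 0.453
finger_force: 12.0
```

Emit:
carry_out:
  commands:
    - [1,0.02,0.055,0,0]
    - [1,0.04,0.11,0,0]
    - [1,0.06,0.165,0,0]
    - [1,0.08,0.22,0,0]
    - [1,0.1,0.275,0,0]

```text
t: 29.3
tool_pos: [0.6277, 0.0156, 0.2921]
eef_rot: [2.235, 2.207, -0.001]
ft_force: [0.1, -0.4, -0.8]
width: 0.452
finger_force: 12.0
```

Emit:
carry_out:
  commands:
    - [1,0.015,0.05,0,0]
    - [1,0.026,0.088,0,0]
    - [1,0.026,0.088,0,0]
    - [1,0.026,0.088,0,0]
    - [1,0.026,0.088,0,0]

```text
t: 29.92
tool_pos: [0.6535, 0.1, 0.292]
eef_rot: [2.237, 2.205, -0.002]
ft_force: [0.8, 0.1, -1.3]
width: 0.45
finger_force: 12.0
```

```bash
sed -i 's/m=((b<105)&(hs\[...,1\]>110))/m=((hs[...,0]<13)\&(hs[...,1]>155)\&(b<175))/' h.py
python3 - <<'E'
from h import *
s=telemetry.state();print(s['tool_pos'],s['width'],s['finger_force'])
snap('wrist','w11.png')
print('check');pocket('w8.png',(.667,.087),.0205)
for g,r in(((.653,.171),.0235),((.567,.188),.0265),((.527,.109),.0295)):pocket('w11.png',g,r)
E
```

```text
[0.65347123 0.09995572 0.29199989] 0.44961770495566883 11.999268382787704
check
pocket guess px [316.3 111.5] found 315.8 111.3 score 0.94 pos [0.6665 0.0872 0.064 ]
pocket guess px [315.8 110.5] found 315.5 106.1 score 0.95 pos [0.6528 0.1751 0.064 ]
pocket guess px [226.   93.5] found 226.0 93.1 score 0.89 pos [0.5671 0.1884 0.064 ]
pocket guess px [193.9 174.9] found 194.6 172.8 score 0.82 pos [0.528  0.1112 0.064 ]
```

Emit:
carry_out:
  commands:
    - [1,-0.0005,0.04,0,0]
    - [1,-0.0005,0.073,-0.03,0]
    - [1,-0.0005,0.073,-0.08,0]
    - [1,-0.0005,0.073,-0.12,0]
    - [1,-0.0005,0.073,-0.138,0]

```text
t: 30.6
tool_pos: [0.6519, 0.1732, 0.1516]
eef_rot: [-2.236, -2.205, 0.006]
ft_force: [-0.3, 0.3, -0.7]
width: 0.451
finger_force: 12.0
```

Emit:
carry_out:
  commands:
    - [1,0,0,0,0]
    - [1,0,0,0,0]
    - [1,0,0,0,0]

```text
t: 30.98
tool_pos: [0.6543, 0.1754, 0.1564]
eef_rot: [2.234, 2.206, 0.005]
ft_force: [-0.1, -0.1, -0.2]
width: 0.454
finger_force: 12.0
```

Emit:
carry_out:
  commands:
    - [1,0,0,-0.006,0]
    - [1,0,0,-0.01,0]
    - [1,0,0,-0.01,0]

```text
t: 31.35
tool_pos: [0.6526, 0.175, 0.1436]
eef_rot: [-2.235, -2.208, 0.002]
ft_force: [-0.2, -0.1, -0.7]
width: 0.45
finger_force: 12.0
```

Emit:
carry_out:
  commands:
    - [1,0,-0.001,-0.005,0]
    - [1,0,-0.001,-0.0085,0]
    - [1,0,-0.001,-0.0085,0]
    - [1,0,-0.001,-0.0085,0]

```text
t: 31.85
tool_pos: [0.653, 0.1741, 0.1355]
eef_rot: [-2.235, -2.208, 0.0]
ft_force: [-0.4, -0.9, -0.1]
width: 0.455
finger_force: 12.0
```

Emit:
carry_out:
  commands:
    - [-0.2,0,0,0,0]
    - [-0.2,0,0,0,0]
    - [-0.2,0,0,0,0]
    - [-0.2,0,0,0.04,0]
    - [-0.2,0,0,0.1,0]

```text
t: 32.48
tool_pos: [0.6516, 0.1735, 0.2344]
eef_rot: [-2.233, -2.206, 0.007]
ft_force: [0.7, 0.5, 0.2]
width: 0.6
finger_force: 0.0
```

Emit:
carry_out:
  commands:
    - [-1,0,-0.02,0.056,0]
    - [-1,0,-0.074,0.056,0]
    - [-1,0,-0.074,0.056,0]
    - [-1,0,-0.074,0.056,0]

```text
t: 32.98
tool_pos: [0.6528, 0.0999, 0.2916]
eef_rot: [-2.236, -2.206, -0.0]
ft_force: [-0.2, 0.5, -0.5]
width: 0.973
finger_force: 0.0
```

Run:
```python
from h import *
s=telemetry.state();print(s['tool_pos'],s['width'])
snap('wrist','w12.png');skull('w12.png',(.653,.175),.052/.7+.046)
```

```text
[0.65283415 0.09989539 0.29159836] 0.9734273873279586
w12.png px 315.6 104.4 r 23.6 cen [315.9 104.1] pos [0.6522 0.1766 0.0842] rmm 21.4
```

Emit:
carry_out:
  commands:
    - [-1,-0.01,-0.06,0,0]
    - [-1,-0.02,-0.12,0,0]
    - [-1,-0.03,-0.18,0,0]
    - [-1,-0.04,-0.24,0,0]
    - [-1,-0.05,-0.3,0,0]

```text
t: 33.65
tool_pos: [0.6031, -0.1995, 0.2914]
eef_rot: [-2.231, -2.211, -0.001]
ft_force: [0.5, -0.9, -0.1]
width: 0.998
finger_force: 0.0
```

Emit:
carry_out:
  commands:
    - [-1,0,-0.06,0,0]
    - [-1,0,-0.1,0,0]
    - [-1,0,-0.1,0,0]
    - [-1,0,-0.1,0,0]

```text
t: 34.15
tool_pos: [0.6038, -0.2975, 0.2911]
eef_rot: [-2.231, -2.209, -0.002]
ft_force: [-0.0, 0.8, -0.5]
width: 1.001
finger_force: 0.0
```

Run:
```python
from h import *
s=telemetry.state();print(s['tool_pos'],s['width'])
snap('wrist','w13.png');skull('w13.png',(.6,-.228),.051);skull('w13.png',(.562,-.1025),.056)
im=load('w13.png')[0];p=load('w13.png')[1];u,v=proj(p,[.6,-.228,.05]).astype(int)
g=cv2.cvtColor(im,cv2.COLOR_BGR2GRAY)[v-30:v+30,u-30:u+30];bh=cv2.morphologyEx(g,cv2.MORPH_BLACKHAT,np.ones((7,7)))
n,l,st,c=cv2.connectedComponentsWithStats((bh>60).astype(np.uint8));print(st[1:,4],c[1:].round()+[u-30,v-30])
```

```text
[ 0.60379346 -0.29747694  0.29110066] 1.000534663133592
w13.png px 308.9 119.2 r 23.0 cen [309.4 119.2] pos [ 0.5955 -0.2344  0.0357] rmm 24.5
w13.png px 308.9 119.2 r 23.0 cen [309.4 119.2] pos [ 0.5956 -0.2343  0.0392] rmm 24.2
[28 25  9  9  9 10  5  8  1  1  1] [[305.  95.]
 [327. 103.]
 [312. 112.]
 [301. 117.]
 [317. 123.]
 [306. 128.]
 [330. 131.]
 [292. 135.]
 [304. 141.]
 [306. 141.]
 [309. 141.]]
```

Four dots are found on the white skull at (309,119), radius 24.5 mm, so this is skull 4.

Emit:
carry_out:
  commands:
    - [-0.7,-0.008,0.04,0,0]
    - [-0.7,-0.008,0.063,-0.03,0]
    - [-0.7,-0.008,0.063,-0.09,0]
    - [-0.7,-0.008,0.063,-0.15,0]
    - [-0.7,-0.008,0.063,-0.19,0]
  newtons: 12

```text
t: 34.83
tool_pos: [0.5944, -0.2335, 0.0992]
eef_rot: [-2.228, -2.21, 0.0]
ft_force: [0.2, -0.2, 0.4]
width: 0.848
finger_force: 0.0
```

Emit:
carry_out:
  commands:
    - [-0.7,0,0,-0.0185,0]
    - [-0.7,0,0,-0.0185,0]
    - [1,0,0,-0.0185,0]
    - [1,0,0,-0.0185,0]
    - [1,0,0,-0.0185,0]

```text
t: 35.45
tool_pos: [0.5957, -0.2373, 0.0846]
eef_rot: [2.234, 2.206, 0.001]
ft_force: [-0.1, -0.0, 0.1]
width: 0.575
finger_force: 0.0
```

Emit:
carry_out:
  commands:
    - [1,0,0,0,0]
    - [1,0,0,0,0]
    - [1,0,0,0,0]

```text
t: 35.83
tool_pos: [0.5956, -0.2373, 0.0843]
eef_rot: [2.234, 2.207, 0.001]
ft_force: [-1.3, 0.1, 6.8]
width: 0.519
finger_force: 12.0
```

Emit:
carry_out:
  commands:
    - [1,0,0,0.05,0]
    - [1,0,0,0.11,0]
    - [1,0,0,0.17,0]
    - [1,-0.005,0.04,0.207,0]
    - [1,-0.01,0.1,0.207,0]

```text
t: 36.45
tool_pos: [0.5865, -0.1386, 0.294]
eef_rot: [2.236, 2.197, 0.005]
ft_force: [1.1, 0.0, -1.6]
width: 0.517
finger_force: 12.0
```

Emit:
carry_out:
  commands:
    - [1,-0.005,0.06,0,0]
    - [1,-0.01,0.12,0,0]
    - [1,-0.0185,0.18,0,0]
    - [1,-0.0185,0.24,0,0]
    - [1,-0.0185,0.252,0,0]

```text
t: 37.08
tool_pos: [0.565, 0.1213, 0.2904]
eef_rot: [-2.224, -2.215, -0.003]
ft_force: [-0.6, 0.0, 0.0]
width: 0.523
finger_force: 12.0
```

Emit:
carry_out:
  commands:
    - [1,0,0,0,0]
    - [1,0,0,0,0]
    - [1,0,0,0,0]

```text
t: 37.45
tool_pos: [0.5669, 0.1128, 0.29]
eef_rot: [2.238, 2.204, -0.001]
ft_force: [-0.0, 0.6, -1.1]
width: 0.517
finger_force: 12.0
```

Run:
```python
from h import *
s=telemetry.state();print(s['tool_pos'],s['width'],s['finger_force'])
snap('wrist','w14.png')
for g,r in(((.567,.188),.0265),((.527,.110),.0295)):pocket('w14.png',g,r)
```

```text
[0.56685177 0.11279742 0.28997186] 0.5169054896350934 11.999215185642242
pocket guess px [316.3 106.1] found 315.0 105.3 score 0.94 pos [0.5657 0.1888 0.064 ]
pocket guess px [278.6 185.6] found 278.2 184.2 score 0.7 pos [0.5267 0.1114 0.064 ]
```

Emit:
carry_out:
  commands:
    - [1,-0.001,0.04,0,0]
    - [1,-0.001,0.0735,-0.03,0]
    - [1,-0.001,0.0735,-0.08,0]
    - [1,-0.001,0.0735,-0.12,0]
    - [1,-0.001,0.0735,-0.136,0]

```text
t: 38.12
tool_pos: [0.5644, 0.187, 0.1517]
eef_rot: [-2.235, -2.205, 0.006]
ft_force: [-0.3, 0.4, -0.9]
width: 0.519
finger_force: 12.0
```

Emit:
carry_out:
  commands:
    - [1,0,0,0,0]
    - [1,0,0,0,0]
    - [1,0,0,-0.006,0]
    - [1,0,0,-0.01,0]
    - [1,0,0,-0.01,0]

```text
t: 38.75
tool_pos: [0.5654, 0.1885, 0.1441]
eef_rot: [-2.235, -2.208, 0.0]
ft_force: [0.7, -0.4, -0.7]
width: 0.515
finger_force: 12.0
```

Emit:
carry_out:
  commands:
    - [1,0,-0.002,-0.004,0]
    - [1,0,-0.002,-0.008,0]
    - [1,0,-0.002,-0.008,0]
    - [1,0,-0.002,-0.008,0]

```text
t: 39.25
tool_pos: [0.5655, 0.1867, 0.1361]
eef_rot: [-2.235, -2.208, 0.0]
ft_force: [0.6, -0.2, -1.0]
width: 0.522
finger_force: 12.0
```

Emit:
carry_out:
  commands:
    - [-0.3,0,0,0,0]
    - [-0.3,0,0,0,0]
    - [-0.3,0,0,0,0]
    - [-0.3,0,0,0.04,0]
    - [-0.3,0,0,0.1,0]

```text
t: 39.88
tool_pos: [0.5642, 0.186, 0.2354]
eef_rot: [-2.233, -2.206, 0.006]
ft_force: [1.3, 0.7, 0.4]
width: 0.652
finger_force: 0.0
```

Emit:
carry_out:
  commands:
    - [-1,0,-0.02,0.056,0]
    - [-1,0,-0.073,0.056,0]
    - [-1,0,-0.073,0.056,0]
    - [-1,0,-0.073,0.056,0]

```text
t: 40.38
tool_pos: [0.5653, 0.1134, 0.2921]
eef_rot: [-2.236, -2.207, 0.0]
ft_force: [-0.3, 0.4, -0.3]
width: 0.988
finger_force: 0.0
```

Run:
```python
from h import *
s=telemetry.state();print(s['tool_pos'],s['width'])
snap('wrist','w15.png');skull('w15.png',(.566,.1887),.052/.7+.051)
```

```text
[0.56533769 0.11343997 0.29214145] 0.9879898561592139
w15.png px 315.4 104.7 r 27.4 cen [315.9 104.3] pos [0.5646 0.1898 0.0877] rmm 24.6
```

Emit:
carry_out:
  commands:
    - [-1,0,-0.06,0,0]
    - [-1,0,-0.12,0,0]
    - [-1,0,-0.18,0,0]
    - [-1,0,-0.24,0,0]
    - [-1,0,-0.285,0,0]

```text
t: 41.05
tool_pos: [0.5656, -0.1728, 0.2917]
eef_rot: [-2.234, -2.208, 0.0]
ft_force: [0.5, 0.4, -0.4]
width: 0.998
finger_force: 0.0
```

Emit:
carry_out:
  commands:
    - [-1,0,0,0,0]
    - [-1,0,0,0,0]
    - [-1,0,0,0,0]

```text
t: 41.42
tool_pos: [0.566, -0.1686, 0.2921]
eef_rot: [-2.23, -2.212, -0.001]
ft_force: [0.0, 0.2, -0.3]
width: 0.999
finger_force: 0.0
```

Run:
```python
from h import *
s=telemetry.state();print(s['tool_pos'],s['width'])
snap('wrist','w16.png');skull('w16.png',(.562,-.1025),.056)
```

```text
[ 0.56602053 -0.16862735  0.29212186] 0.9989197804969085
w16.png px 295.3 84.3 r 27.3 cen [295.2  84.1] pos [ 0.5443 -0.0708  0.0392] rmm 28.1
```

Skull 4 is seated. Skull 5 was knocked and is now upright (r 28 mm) at (0.544, −0.071), so I'll grasp it there.

Emit:
carry_out:
  commands:
    - [-0.7,-0.0215,0.05,0,0]
    - [-0.7,-0.0215,0.099,-0.03,0]
    - [-0.7,-0.0215,0.099,-0.09,0]
    - [-0.7,-0.0215,0.099,-0.15,0]
    - [-0.7,-0.0215,0.099,-0.19,0]
  newtons: 12

```text
t: 42.1
tool_pos: [0.5429, -0.0707, 0.0999]
eef_rot: [-2.231, -2.209, 0.001]
ft_force: [-0.8, 0.3, 0.1]
width: 0.848
finger_force: 0.0
```

Emit:
carry_out:
  commands:
    - [-0.7,0,0,-0.0185,0]
    - [-0.7,0,0,-0.0185,0]
    - [1,0,0,-0.0185,0]
    - [1,0,0,-0.0185,0]
    - [1,0,0,-0.0185,0]

```text
t: 42.72
tool_pos: [0.5448, -0.0727, 0.085]
eef_rot: [2.234, 2.206, 0.002]
ft_force: [-1.3, -0.2, 4.9]
width: 0.588
finger_force: 12.0
```

Emit:
carry_out:
  commands:
    - [1,0,0,0,0]
    - [1,0,0,0,0]
    - [1,0,0,0,0]

```text
t: 43.1
tool_pos: [0.5448, -0.0726, 0.085]
eef_rot: [2.234, 2.206, 0.001]
ft_force: [-1.2, 0.3, 7.4]
width: 0.583
finger_force: 12.0
```

Emit:
carry_out:
  commands:
    - [1,0,0,0.05,0]
    - [1,0,0,0.11,0]
    - [1,0,0,0.17,0]
    - [1,-0.01,0.04,0.207,0]
    - [1,-0.018,0.1,0.207,0]

```text
t: 43.72
tool_pos: [0.5279, 0.0266, 0.2945]
eef_rot: [2.237, 2.197, 0.007]
ft_force: [-0.1, 0.7, -1.8]
width: 0.584
finger_force: 12.0
```

Emit:
carry_out:
  commands:
    - [1,0,0.011,0,0]
    - [1,0,0.011,0,0]
    - [1,0,0.011,0,0]
    - [1,0,0.011,0,0]

```text
t: 44.22
tool_pos: [0.5261, 0.0368, 0.2902]
eef_rot: [-2.238, -2.204, 0.001]
ft_force: [0.5, -0.4, -2.1]
width: 0.583
finger_force: 12.0
```

Run:
```python
from h import *
s=telemetry.state();print(s['tool_pos'],s['width'],s['finger_force'])
snap('wrist','w17.png')
for g,r in(((.527,.110),.0295),((.589,.047),.0175)):pocket('w17.png',g,r)
```

```text
[0.52607396 0.03681856 0.29020691] 0.5830975597039193 11.999299228191376
pocket guess px [317.3 108.4] found 316.2 107.8 score 0.94 pos [0.5259 0.1106 0.064 ]
pocket guess px [379.1 171.8] found 377.5 170.2 score 0.9 pos [0.5873 0.0486 0.064 ]
```

Emit:
carry_out:
  commands:
    - [1,0,0.04,0,0]
    - [1,0,0.0705,-0.03,0]
    - [1,0,0.0705,-0.08,0]
    - [1,0,0.0705,-0.12,0]
    - [1,0,0.0705,-0.136,0]

```text
t: 44.9
tool_pos: [0.5247, 0.1081, 0.1522]
eef_rot: [-2.234, -2.205, 0.006]
ft_force: [0.3, -0.3, -1.2]
width: 0.585
finger_force: 12.0
```

Emit:
carry_out:
  commands:
    - [1,0,0,0,0]
    - [1,0,0,0,0]
    - [1,0,0,-0.006,0]
    - [1,0,0,-0.01,0]
    - [1,0,0,-0.01,0]

```text
t: 45.52
tool_pos: [0.5259, 0.109, 0.1446]
eef_rot: [-2.235, -2.208, 0.0]
ft_force: [0.4, 0.4, -1.2]
width: 0.585
finger_force: 12.0
```

Emit:
carry_out:
  commands:
    - [1,0,0,-0.004,0]
    - [1,0,0,-0.0075,0]
    - [1,0,0,-0.0075,0]
    - [1,0,0,-0.0075,0]

```text
t: 46.02
tool_pos: [0.526, 0.1091, 0.1371]
eef_rot: [-2.235, -2.208, 0.0]
ft_force: [-1.1, 0.9, -2.0]
width: 0.586
finger_force: 12.0
```

Emit:
carry_out:
  commands:
    - [-0.45,0,0,0,0]
    - [-0.45,0,0,0,0]
    - [-0.45,0,0,0,0]
    - [-0.45,0,0,0.04,0]
    - [-0.45,0,0,0.1,0]

```text
t: 46.65
tool_pos: [0.5247, 0.1087, 0.2367]
eef_rot: [-2.233, -2.206, 0.005]
ft_force: [1.5, -0.9, 0.3]
width: 0.723
finger_force: 0.0
```

Emit:
carry_out:
  commands:
    - [-1,0,-0.02,0.056,0]
    - [-1,0,-0.073,0.056,0]
    - [-1,0,-0.073,0.056,0]
    - [-1,0,-0.073,0.056,0]

```text
t: 47.15
tool_pos: [0.5258, 0.0362, 0.2931]
eef_rot: [-2.235, -2.207, -0.0]
ft_force: [0.4, 0.7, -0.4]
width: 0.999
finger_force: 0.0
```

Run:
```python
from h import *
s=telemetry.state();print(s['tool_pos'],s['width'],s['ft_force'])
snap('wrist','w18.png');skull('w18.png',(.526,.1106),.052/.7+.056)
pocket('w18.png',(.587,.0486),.0175)
im,p=load('w18.png');print('knob',proj(p,[.5017,.0248,.074]))
u,v=proj(p,[.5017,.0248,.074]).astype(int);h=cv2.cvtColor(im,cv2.COLOR_BGR2HSV)[v-20:v+20,u-20:u+20];m=((h[...,1]<110)&(h[...,2]<130)).astype(np.uint8)
n,l,st,c=cv2.connectedComponentsWithStats(m);i=1+np.argmax(st[1:,4]);print(st[i],c[i]+[u-20,v-20])
```

```text
[0.52578185 0.03618546 0.29311703] 0.9992413626437759 [ 0.43572389  0.67613227 -0.40957718]
w18.png px 316.1 105.7 r 30.9 cen [315.8 105.1] pos [0.5257 0.1117 0.0912] rmm 27.6
pocket guess px [376.9 169.4] found 377.1 169.2 score 0.9 pos [0.5873 0.0488 0.064 ]
knob [293.70004266 195.33770277]
[ 13   8  18  22 315] [294.68253968 193.9968254 ]
```

Run:
```python
from h import *
snap('scene','s18.png');im,p=load('s18.png');hs=cv2.cvtColor(im,cv2.COLOR_BGR2HSV);m=((hs[...,1]<70)&(hs[...,2]>110)).astype(np.uint8)
n,l,st,c=cv2.connectedComponentsWithStats(m)
for k,x,y,h in((2,.6665,.0872,.041),(3,.6528,.175,.046),(4,.566,.1888,.051),(5,.526,.1106,.056)):
    g=proj(p,[x,y,.052+.8*h]);d=np.linalg.norm(c-g,axis=1);i=np.argmin(d+1e3*(st[:,4]<40));print(k,g.round(1),c[i].round(1),st[i,2:])
b=cv2.inRange(hs,(100,100,30),(125,255,255))
n,l,st,c=cv2.connectedComponentsWithStats(b[240:320,390:480]);i=1+np.argmax(st[1:,4]);print('cat',c[i]+[390,240],st[i,2:],proj(p,[.405,.37,.045]))
print(bot.close_job())
```

```text
2 [313.3 235.5] [312.5 236.8] [ 12  12 105]
3 [332.3 256.1] [331.8 257.9] [ 13  15 148]
4 [360.2 245.7] [359.8 247. ] [ 15  16 181]
5 [357.6 218.9] [357.1 220.5] [ 17  18 221]
cat [437.30769231 277.87820513] [ 17  25 312] [438.42826845 276.34329087]
the job is handed in; nothing more can be done
None
```

The job is finished and handed in at about 47 s: the cat sits on the mat, the turntable is home and pinned, and skulls 2–5 stand in their own pockets (skull 1 was absent); my last camera check showed everything in place, but the interface returned no verdict.

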